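# Move the battery from its charger to the egg turner

## Task

The battery pack on the craft table is charged: squeeze its release tab in and, keeping it squeezed, lift the pack gently out of the charging cradle, then push it gently, tab the same way round, fully home into the empty pocket of the egg turner so that its tab snaps out and locks it there, and let go. Do not strain the pack, its tab or either pocket, and leave everything else on the table where it is.

Things in the scene. Friction and masses are not known exactly. Their poses are not given: they have to be found in the camera images.
- pack: Loose battery pack: plain grey upright block 40 (its x) x 34 (its y) x 106 mm high, about 225 g. Origin at the centre of its underside; z up, x to the side with the release tab. More than 40 N between pack (or its tab) and the charger breaks them: do not pull it out with the tab unpressed, nor lean on it.
- pack_grip (a point): Grasp point on the pack's upright centre line, 77 mm above its underside, 29 mm below its top, axes as the pack's. Pinch here across x: one finger on the tab's paddle, the other on the ribbed plain face opposite (x = -20 mm). Tab fully in: width 41 mm, middle at x = +0.5 mm. Pinch with 20 to 40 N; more than 60 N a finger breaks the tab. Fingers that swing as they close may push the pack down; ease that off.
- tab_face (a point): Middle of the outer face of the tab's paddle, a ridged plate 20 mm wide (y), 30 mm high on the pack's +x side, 26 mm from the centre line when out, level with pack_grip; moves with the tab.
- tooth (a point): Tip of the tooth that the tab also carries, below the paddle: 14 mm wide, flat top 9.5 mm above the pack's underside, standing 4 mm proud of the pack's +x face when out. It catches under a lip in a pocket's +x wall. Its underside is a ramp.
- tab (a joint): Inward slide of the release tab in m: 0 = fully out (tooth catches), 0.005 = fully in at its stop (tooth inside the pack's outline). About 6 N starts it, 10 N holds it fully in; the tooth clears the lip from about 0.004. It springs out when let go.
- charger: Black charging cradle, fixed to the table: foot 100 (x) x 90 mm, 12 mm high, with an upright pocket in its middle, 58 x 52 mm outside, 35 mm high, in which the pack is latched at the start with about 1 mm of play. Origin at the centre of its underside, x towards the lip side.
- charger_mouth (a point): Centre of the charger pocket's mouth, level with its rim, 35 mm above the table; axes as the charger's. The pack stands on the pocket's floor, 29 mm below, so pack_grip is 48 mm above this point at the start.
- turner: Grey egg turner, fixed: upright pocket 58 x 52 mm outside, 58 mm high around its origin (centre of underside); along its -y a bed 86 mm wide with a white egg between two cups, out to y = -146 mm, egg top 56 mm above the table. x points to the side where the pack's tab must be. More than 30 N from the pack breaks it.
- turner_slot (a point): Point 8 mm below the mouth's centre, in the pocket. A brass sprung contact stands 4 mm above the pocket's floor: 3.6 N starts it, 6 N presses it level. Feel for the floor with 8 to 12 N and let go within 1 mm of it: the contact lifts the pack 1.5 mm and the tooth catches under the lip. Let go higher, it pops up unlatched.
- turner_mouth (a point): Centre of the turner pocket's mouth, level with its rim, 58 mm above the table; axes as the turner's. Inside, 42.4 (x) x 36.4 (y) mm: 1.2 mm of play each side of the pack; the top 5 mm flare out by 3 mm. The floor (with the lip 11 mm over it) is an insert stuck at an unmeasured setting 34 to 52 mm below this point: with the pack at the floor, pack_grip is 25 to 43 mm above it.
- candle: White candle stub 34 mm across in a steel dish 76 mm across, 70 mm high in all. Stands free on the table; leave it alone. Origin at the centre of its underside.
- dye_jar_a: Brown glass dye jar, 80 mm across, 115 mm high, lidded. Stands free on the table; leave it alone. Origin at the centre of its underside.
- dye_jar_b: Green glass dye jar, 72 mm across, 100 mm high, lidded. Stands free on the table; leave it alone. Origin at the centre of its underside.
- egg_a: Blue egg upright in a small wooden stand, 44 mm across, 63 mm high. Stands free on the table; leave it alone. Origin at the centre of its underside.
- egg_b: Reddish egg upright in a small wooden stand, 44 mm across, 63 mm high. Stands free on the table; leave it alone. Origin at the centre of its underside.
- wax_cake: Dark cake of wax, 58 x 40 x 18 mm. Stands free on the table; leave it alone. Origin at the centre of its underside.
- lighter: Red candle lighter, 250 mm long with its barrel, 22 mm high, lying; its barrel points along its x from the origin under the handle's middle. Stands free on the table; leave it alone. Origin at the centre of its underside.
- stylus: Wax stylus with a square blue handle, 130 mm long, 9 mm high, lying along its x. Stands free on the table; leave it alone. Origin at the centre of its underside.
Mind the look-alikes: they are no part of the job. What is shaped like the pack but blue is not meant.

How it is judged:
On the way, in this order (a step that is already met when the one before it is completed fails the run):
1. the tab is pressed in while the pack is still seated in the charger (value of joint tab above 0.003 m and z of pack_grip in the frame of charger below 0.088 m), for 0.05 s.
2. the pack is lifted clear of the charger (z of pack_grip in the frame of charger above 0.12 m and contact force between pack and charger below 0.1 N), for 0.2 s.
At the end, for the whole second after the job is handed in: The pack stands upright in the egg turner's pocket, within 3 mm of its middle, its grasp point 22 to 46.5 mm above the mouth, upright within 0.08 rad, its tab out again to within 0.8 mm, so that its tooth is caught under the lip; it is at rest and let go (z of pack_grip in the frame of turner between 0.08 and 0.1045 m and horizontal distance between pack and turner below 0.003 m and angle between the x axis of pack and the x axis of turner, either way round below 0.12 rad and angle between pack's own z axis and vertical below 0.08 rad and value of joint tab below 0.0008 m and linear speed of pack below 0.02 m/s); the robot touches nothing.
It fails at once if the pack strains the charger with more than 40 N (contact force between pack and charger above 40 N).
It fails at once if the pack strains the egg turner with more than 30 N (contact force between pack and turner above 30 N).
It fails at once if the pack is squeezed with more than 60 N a finger (contact force between the fingers and pack above 120 N).
It fails at once if a bystander is shifted by more than 15 mm (distance of any of candle, dye_jar_a, dye_jar_b, egg_a, egg_b, wax_cake, lighter, stylus from where it was at the start of the episode above 0.015 m).
It fails at once if a candle, jar or egg is tipped over (angle between any of candle, dye_jar_a, dye_jar_b, egg_a, egg_b's own z axis and vertical above 0.4 rad).
It also fails if it takes over 43 s, if anything falls off the work surface, if the arm or the gripper's body presses on something with over 40 N, if the wrist force passes 120 N, or if a joint passes its speed limit or range.

## Robot

A 6-joint arm with a two-finger parallel gripper is mounted at the origin on the work surface. World frame = base frame: x ahead of the robot, y to its left, z up, the work surface at z = 0. Lengths are in m, angles in rad, forces in N, time in s.
With the tool pointing down it reaches from about 0.325 to 0.9 m from the base axis. Payload 6.1 kg.
Tool frame: the origin (TCP) lies at the very end of the fingers, on their centre line; the grasp point (between the pads) lies bot.grip_depth behind it (bot.grip_depth is the distance from the TCP to the grasp point, in m); z points along the fingers, x is the direction in which the jaws open and shut, and the axes are right-handed (so a half turn about z gives the same grasp; the last joint's range is limited). The gripper opens to 87 mm and grips with 3 to 60 N. Pads are 19 mm wide; open, the fingers measure 117 mm over their backs; the gripper's body (75 mm by 190 mm) begins 51 mm behind the grasp point.
Start: joints at [-1.338, 0.22, 1.526, -0, 1.395, -0.126], TCP at [0.219, -0.585, 0.223] pointing down, gripper open.
Joint ranges: [-2.98, 2.98], [-0.91, 2.08], [0.09, 2.57], [-1.24, 4.39], [0.2, 2.65], [-2.68, 2.68]. Speed limits (rad/s): [2.57, 2.57, 3.01, 3.14, 3.14, 3.14].

## Interface

Orientations are given as a unit quaternion [x, y, z, w].
In Python, from rig import readout, grab_frame, calibration, ticket, bot gives the robot as it stands.
- The arm moves only by the tool carry_out, never from a script. Its argument "rows" is a list of rows, each a list of 7 numbers: the turn, a rotation vector about the tool's x, y, z in degrees, then the shift along the tool's x, y, z in mm, then the finger opening in mm, from 0 to 87. A call has exactly 5 rows; each row is the pose to reach, as a shift and turn from the pose commanded when the call began, along the tool's axes at that moment; what a row does not reach only later rows make up. A row lasts 1/10 s, in which the tool goes at most 50 mm and 8.59 degrees, less where a joint would pass 70% of its speed; a pose out of reach is approached as far as the arm can. A call with a gripper value outside its range is refused whole. The fingers move at their own pace and stop on an object; "force" is the grip in N (left out, the last holds). Time passes only in rows, so rows that repeat a pose let the fingers close, or fill a call up. It gives the time, the measured TCP pose, the force and the opening at its end, in the units of the state.
- readout.state(): the state, without advancing time (a new reading comes with each control period).
- grab_frame(name): name is "scene" or "side" or "wrist"; returns the picture (480x640x3 uint8, blue, green, red); there is no depth.
- calibration(name): a dict with "fx", "fy", "cx", "cy" (pixels), "R" (3x3) and "t" (3): a world point X has camera coordinates R X + t; the wrist camera has in their place "mount" (4x4, takes a point from camera to tool coordinates, whose origin is the TCP and whose axes are the tool frame's). Camera axes: x right, y down, z forward; pixel columns grow to the right and rows downward; lengths in m; the calibration is good to about 2 mm. A picture is of the moment at which its call begins: read the wrist's pose just before it. calibration takes no time and is no camera call.
- ticket.close_job(): hands the job in, once; it reports no verdict.
The state is a dict: "clock": time; "joint_pos": joint angles; "dq": joint speeds; "joint_efforts": joint torques, N m; "ee_pos": TCP position; "eef_rot": TCP orientation; "contact_force": force on the tool from outside, world axes, zero at the start; "wrist_torque": the same for the moment, N m; "gripper_width": opening from 0.0 (shut) to 1.0 (fully open).
Only numpy, scipy, OpenCV 4.12 (cv2) and the standard library are available. Lean on these libraries where they do the work, as an engineer would, in place of code of your own. Each camera call takes 0.05 s, during which the arm holds its last target. There are 200 camera calls.

## Working session

There is one attempt and no reset: what is moved stays moved. The work goes in short steps, Python scripts to look and compute and a tool call to move; the robot and the scene stay as the last step left them, time stands still between calls to the robot, and variables do not carry over. Pictures are saved under pics/ and viewed, about 8 in all and at most 12, crops included, and the job is handed in when it is done.

Besides the shell and the picture viewer there is one more tool, called as a command line: name --pt "numbers of a row" for each row, then --argument value for the rest. carry_out: Moves the arm, as the interface text tells. Its arguments: {"type":"object","properties":{"rows":{"type":"array"},"force":{"type":"number"}},"required":["rows"]}

```bash
mkdir -p pics
python3 - <<'E'
from rig import readout, grab_frame, calibration, ticket, bot
import cv2
s=readout.state();print(s, bot.grip_depth)
for n in("scene","side"):
    c=calibration(n);print(n,c);cv2.imwrite(f"pics/{n}0.png",grab_frame(n))
print(calibration("wrist"))
E
```

```text
{'clock': 0.0, 'joint_pos': array([-1.33810699e+00,  2.21197271e-01,  1.52761514e+00,  9.26302272e-06,
        1.39466314e+00, -1.26102874e-01]), 'dq': array([-2.28743524e-05, -1.21499081e-04, -1.19519151e-03,  1.90594066e-04,
        1.62198411e-03, -1.27644529e-03]), 'joint_efforts': array([ 1.82321960e-04, -4.94596517e+01, -3.87388408e+01,  6.98413420e-02,
        5.66487259e-02, -1.39374379e-04]), 'ee_pos': array([ 0.21932114, -0.58460563,  0.22145298]), 'eef_rot': array([ 8.21930922e-01, -5.69586405e-01, -6.97170721e-04, -6.32687786e-04]), 'contact_force': array([-0.4956236 ,  0.0573881 ,  0.47462915]), 'wrist_torque': array([0.01041797, 0.04898177, 0.05046285]), 'gripper_width': 0.9992732098478768} 0.0187
scene {'fx': 607.9921786464733, 'fy': 607.9921786464733, 'cx': 314.54846346561663, 'cy': 236.759834415289, 'R': array([[ 0.61852636,  0.78574201,  0.00588568],
       [ 0.60327361, -0.47006342, -0.64428358],
       [-0.50347403,  0.40205705, -0.76476404]]), 't': array([-0.3579328 , -0.30133943,  1.5379148 ])}
side {'fx': 528.8316217851, 'fy': 528.8316217851, 'cx': 314.6861253476166, 'cy': 248.16744623675325, 'R': array([[-0.99923338, -0.03885495, -0.00479108],
       [-0.02517143,  0.73136961, -0.68151661],
       [ 0.02998434, -0.68087354, -0.73178696]]), 't': array([0.55965215, 0.07107763, 1.33242454])}
{'fx': 383.5552990431526, 'fy': 383.5552990431526, 'cx': 314.3644845203333, 'cy': 244.27420899820456, 'mount': array([[ 9.99999695e-01,  3.98297716e-04, -6.72152287e-04,
         1.74796497e-03],
       [-1.83414148e-04,  9.55933731e-01,  2.93582471e-01,
        -8.07672514e-02],
       [ 7.59466271e-04, -2.93582258e-01,  9.55933513e-01,
        -1.61893912e-01],
       [ 0.00000000e+00,  0.00000000e+00,  0.00000000e+00,
         1.00000000e+00]])}
```

View pics/scene0.png

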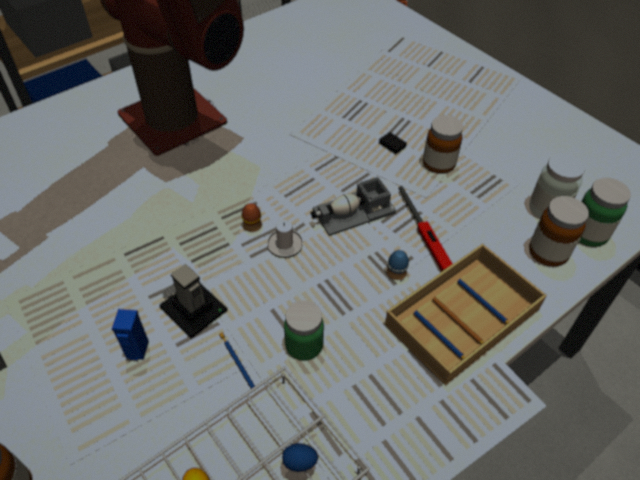

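View pics/side0.png

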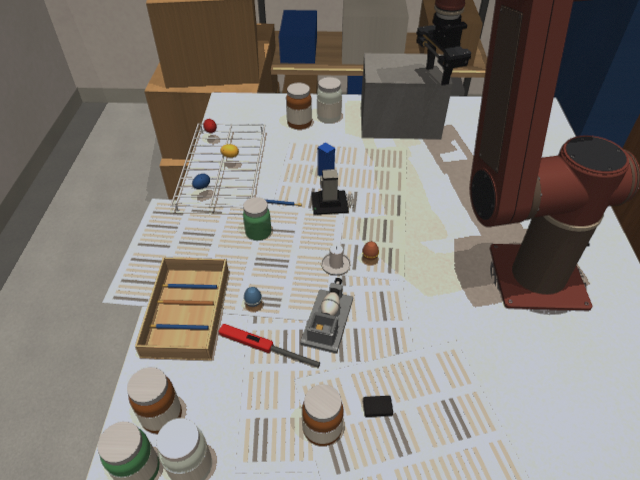

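The scene view shows the pack in its black cradle at about (188,290) and the turner pocket at (375,192). In the side view they are at (330,190) and (322,328). I'll enlarge these four areas.

Run:
```python
import cv2,numpy as np
a=cv2.imread("pics/scene0.png");b=cv2.imread("pics/side0.png")
def c(im,x,y,w=80,h=80,k=5):return cv2.resize(im[y:y+75,x:x+100],(400,300),interpolation=cv2.INTER_CUBIC)
m=np.vstack([np.hstack([c(a,145,260),c(b,280,150)]),np.hstack([c(a,305,165),c(b,280,275)])])
m=cv2.convertScaleAbs(m,alpha=1.5,beta=15)
cv2.imwrite("pics/crop1.png",m)
```

```text
(no output)
```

View pics/crop1.png

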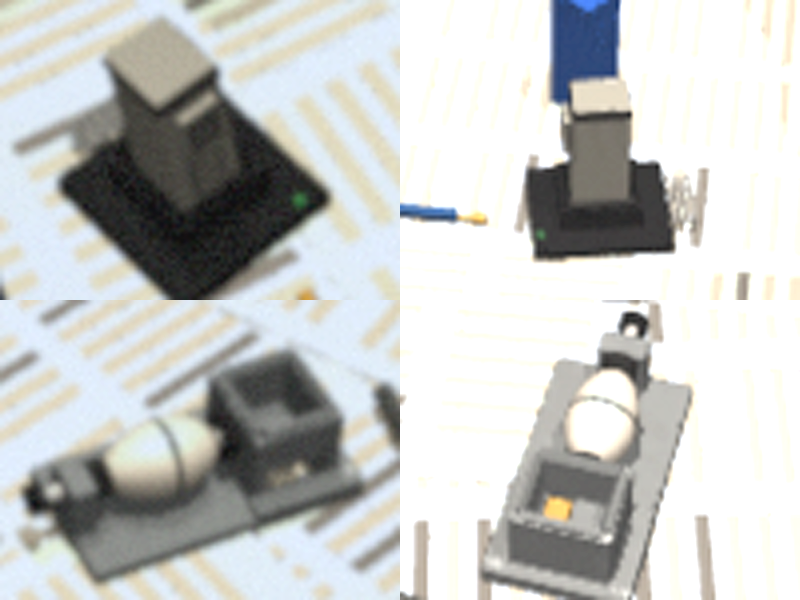

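```bash
cat > h.py <<'E'
import numpy as np
from scipy.optimize import least_squares
from rig import calibration
def proj(c,X):
    p=X@np.array(c["R"]).T+c["t"]; return np.c_[c["fx"]*p[:,0]/p[:,2]+c["cx"],c["fy"]*p[:,1]/p[:,2]+c["cy"]]
def fit(obs,x0):
    C={n:calibration(n) for n in("scene","side")}
    def f(q):
        r=[]
        for n,l,p in obs:
            co,s=np.cos(q[2]),np.sin(q[2]); X=np.array([[q[0]+co*l[0]-s*l[1],q[1]+s*l[0]+co*l[1],l[2]]])/1
            r.append((proj(C[n],X)[0]-p))
        return np.ravel(r)
    s=least_squares(f,x0,loss="soft_l1"); return s.x,f(s.x).reshape(-1,2)
E
python3 - <<'E'
from h import *
def S(o,n): return lambda u,v:(o[0]+(u%400)/4,o[1]+(v%300)/4)
P=S((145,260),0);Q=S((280,150),0);T=S((305,165),0);U=S((280,275),0)
a,b,z=.02,.017,.112
ch=[("scene",(-a,-b,z),P(108,62)),("scene",(-a,b,z),P(163,22)),("scene",(a,b,z),P(217,70)),("scene",(a,-b,z),P(160,108)),
("side",(a,-b,z),Q(570,82)),("side",(-a,-b,z),Q(627,80)),("side",(-a,b,z),Q(631,112)),("side",(a,b,z),Q(570,113)),
("scene",(-.05,-.045,.012),P(62,183)),("scene",(.05,.045,.012),P(328,192)),("side",(.05,.045,0),Q(537,256)),("side",(-.05,.045,0),Q(674,248))]
a,b,z=.029,.026,.058
tu=[("scene",(-a,-b,z),T(210,378)),("scene",(-a,b,z),T(293,350)),("scene",(a,b,z),T(343,405)),("scene",(a,-b,z),T(262,447)),
("side",(a,-b,z),U(530,452)),("side",(-a,-b,z),U(635,462)),("side",(-a,b,z),U(628,540)),("side",(a,b,z),U(510,522))]
for o in(ch,tu):
    q,r=fit(o,[.5,-.2,0]);print(q.round(4),np.degrees(q[2]));print(r.round(1).tolist())
from rig import readout,calibration
from scipy.spatial.transform import Rotation as R
s=readout.state();print(R.from_quat(s["eef_rot"]).as_matrix().round(3))
E
```

```text
[ 0.5315 -0.2567  0.1424] 8.161191318503901
[[-1.5, -1.4], [-0.2, -2.3], [0.5, -1.9], [-0.4, -0.1], [-1.8, -1.5], [-1.6, -2.0], [-1.0, -2.1], [-0.4, -1.3], [-2.4, -0.5], [1.6, -0.8], [-1.9, 1.0], [-1.0, 0.4]]
[ 0.5339  0.1988 -0.1846] -10.57674222698446
[[-0.2, -3.6], [-0.4, -4.3], [1.4, -1.2], [0.7, -3.6], [0.2, -2.6], [-0.7, -0.5], [-3.6, -0.9], [-0.1, -1.3]]
[[ 0.351 -0.936 -0.   ]
 [-0.936 -0.351  0.002]
 [-0.002 -0.    -1.   ]]
```

carry_out --pt "0 0 -8.5 -20 -41 -3 87" --pt "0 0 -17 -40 -82 -6 87" --pt "0 0 -25.5 -60 -123 -9 87" --pt "0 0 -34 -80 -164 -12 87" --pt "0 0 -42.5 -100 -205 -15 87" --force 30

```text
clock: 0.6
ee_pos: [0.3771, -0.4179, 0.2372]
eef_rot: [0.973, -0.23, -0.0, -0.0]
contact_force: [0.8, 0.3, 0.2]
gripper_width: 0.997
```

```bash
cat >> h.py <<'E'
from scipy.spatial.transform import Rotation as Ro
from rig import readout
def go(x,y,z,yaw):
    "delta from measured pose to goal TCP (m, deg), tool vertical, in tool axes"
    s=readout.state(); A=Ro.from_quat(s["eef_rot"])
    c,n=np.cos(np.radians(yaw)),np.sin(np.radians(yaw))
    B=Ro.from_matrix(np.array([[c,n,0],[n,-c,0],[0,0,-1]]))
    print("t",round(float(s["clock"]),2),"pos",(1000*s["ee_pos"]).round(1),"F",s["contact_force"].round(1),"w",round(s["gripper_width"]*87,1),
     "turn",np.degrees((A.inv()*B).as_rotvec()).round(2),"shift",(1000*A.inv().apply(np.array([x,y,z])-s["ee_pos"])).round(1))
E
python3 -c "
from h import *
go(.5315,-.2567,.25,8)"
```

```text
t 0.6 pos [ 377.1 -417.9  237.2] F [0.8 0.3 0.2] w 86.8 turn [-3.000e-02  2.000e-02 -3.462e+01] shift [  65.8 -213.3  -12.7]
```

carry_out --pt "0 0 -7 13 -43 -2.5 87" --pt "0 0 -14 26 -86 -5 87" --pt "0 0 -21 39 -128 -7.5 87" --pt "0 0 -28 52 -171 -10 87" --pt "0 0 -34.6 66 -213 -12.7 87"

```text
clock: 1.1
ee_pos: [0.5324, -0.2578, 0.2499]
eef_rot: [0.998, 0.069, -0.0, -0.0]
contact_force: [0.7, -0.1, -0.0]
gripper_width: 0.999
```

```bash
python3 -c "
from h import *
import cv2
from rig import grab_frame
go(.5315,-.2567,.25,8)
s=readout.state();np.savez('w1.npz',p=s['ee_pos'],q=s['eef_rot'])
im=grab_frame('wrist');cv2.imwrite('pics/w1.png',im)
cv2.imwrite('pics/w1v.png',cv2.convertScaleAbs(cv2.resize(im[60:420,80:560],(800,600),interpolation=cv2.INTER_CUBIC),alpha=1.5,beta=15))"
```

```text
t 1.1 pos [ 532.4 -257.8  249.9] F [ 0.7 -0.1 -0. ] w 86.9 turn [-0.03  0.03 -0.05] shift [-0.8 -1.2 -0.1]
```

View pics/w1v.png

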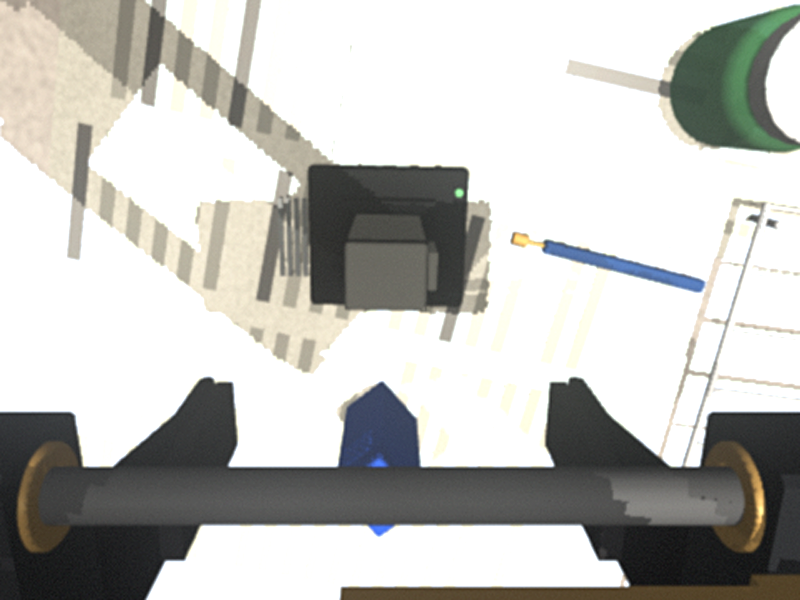

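The wrist view shows the pack top at crop (345–427, 241–310), the tab on its right at (433,266), and the foot's corners at (310,167) and (468,168).

```bash
cat >> h.py <<'E'
def ray(file,px,z):
    d=np.load(file); M=np.array(calibration("wrist")["mount"]); c=calibration("wrist"); A=Ro.from_quat(d["q"])
    out=[]
    for (u,v) in px:
        k=np.array([(u-c["cx"])/c["fx"],(v-c["cy"])/c["fy"],1])
        o=d["p"]+A.apply(M[:3,3]); w=A.apply(M[:3,:3]@k); out.append(o+w*(z-o[2])/w[2])
    return np.array(out)[:,:2]
def square(file,px,z):
    "corners in order (-x,+y),(+x,+y),(+x,-y),(-x,-y)"
    P=ray(file,px,z); e=(P[1]-P[0]+P[2]-P[3])/2; f=(P[0]-P[3]+P[1]-P[2])/2
    print("centre",(1000*P.mean(0)).round(1),"yaw",np.degrees(np.arctan2(e[1],e[0])).round(1),np.degrees(np.arctan2(-f[0],f[1])).round(1),"size",(1000*np.linalg.norm(e)).round(1),(1000*np.linalg.norm(f)).round(1))
E
python3 -c "
from h import *
f=lambda l:[(80+u*.6,60+v*.6) for u,v in l]
square('w1.npz',f([(345,241),(427,241),(427,310),(345,310)]),.112)
square('w1.npz',f([(310,166),(468,167),(463,303),(312,303)]),.012)
go(.5315,-.2567,.25,8)
"
```

```text
centre [ 529.9 -255. ] yaw 8.0 7.8 size 39.6 34.3
centre [ 530.5 -254.7] yaw 7.8 7.3 size 97.7 87.3
t 1.15 pos [ 536.6 -252.9  250.5] F [-0.3  4.5 -0. ] w 87.0 turn [-0.17 -0.22  0.49] shift [-5.6  3.   0.5]
```

carry_out --pt "0 0 0 0 0 0 87" --pt "0 0 0 -1 -2 30 87" --pt "0 0 0 -2 -3 70 87" --pt "0 0 0 -2 -3 105 87" --pt "0 0 0 -2 -3 120 87"

```text
clock: 1.65
ee_pos: [0.526, -0.2564, 0.1258]
eef_rot: [0.998, 0.066, -0.003, -0.002]
contact_force: [-1.1, 0.6, 0.9]
gripper_width: 1.001
```

carry_out --pt "0 0 0 0 0 0 87" --pt "0 0 0 0 0 0 87" --pt "0 0 0 0 0 0 87" --pt "0 0 0 0 0 0 87" --pt "0 0 0 0 0 0 87"

```text
clock: 2.15
ee_pos: [0.53, -0.2574, 0.1317]
eef_rot: [0.998, 0.067, 0.001, 0.001]
contact_force: [0.6, -0.4, -0.4]
gripper_width: 1.002
```

```bash
python3 -c "
from h import *
import cv2
from rig import grab_frame
go(.5307,-.2549,.0643,8)
s=readout.state();np.savez('w2.npz',p=s['ee_pos'],q=s['eef_rot'])
im=grab_frame('wrist');cv2.imwrite('pics/w2.png',im)
cv2.imwrite('pics/w2v.png',cv2.convertScaleAbs(cv2.resize(im[100:400,120:520],(800,600),interpolation=cv2.INTER_CUBIC),alpha=1.5,beta=15))"
```

```text
t 2.15 pos [ 530.  -257.4  131.7] F [ 0.6 -0.4 -0.4] w 87.1 turn [ 0.09 -0.1  -0.34] shift [ 0.9 -2.5 67.4]
```

View pics/w2v.png

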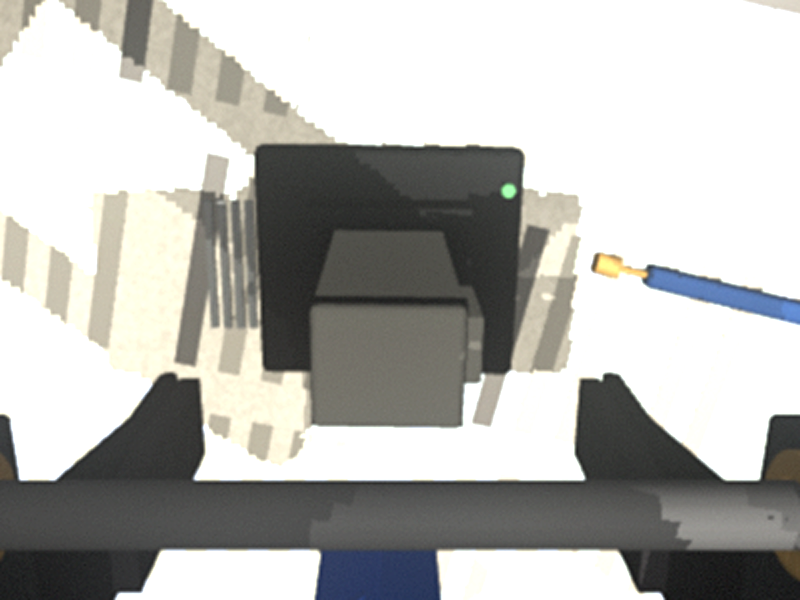

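The pack top is at crop (312,302)–(463,427), with the finger tips at 203 and 577, so it is nearly centred between the fingers.

```bash
python3 -c "
from h import *
f=lambda l:[(120+u/2,100+v/2) for u,v in l]
square('w2.npz',f([(312,301),(467,301),(463,427),(314,426)]),.112)
square('w2.npz',f([(256,147),(523,150),(512,373),(263,371)]),.012)
go(.5307,-.2555,.0643,8)
"
```

```text
centre [ 530.  -254.4] yaw 7.4 7.3 size 38.8 34.6
centre [ 530.1 -255.3] yaw 7.1 7.2 size 98.0 87.9
t 2.2 pos [ 529.8 -257.2  131.3] F [ 0.1 -0.7 -0.1] w 87.1 turn [ 0.07 -0.07 -0.34] shift [ 1.  -1.6 67. ]
```

carry_out --pt "0 0 0.2 0.9 -2.2 18 87" --pt "0 0 0.2 0.9 -2.2 38 87" --pt "0 0 0.2 0.9 -2.2 55 87" --pt "0 0 0.2 0.9 -2.2 65 87" --pt "0 0 0.2 0.9 -2.2 67 87"

```text
clock: 2.7
ee_pos: [0.5291, -0.254, 0.062]
eef_rot: [0.998, 0.065, -0.001, -0.001]
contact_force: [-0.8, 0.9, -0.8]
gripper_width: 1.0
```

carry_out --pt "0 0 0 0 0 0 75" --pt "0 0 0 0 0 0 70" --pt "0 0 0 0 0 0 65" --pt "0 0 0 0 0 0 60" --pt "0 0 0 0 0 0 58"

```text
clock: 3.2
ee_pos: [0.5301, -0.2548, 0.0637]
eef_rot: [0.998, 0.065, 0.0, 0.0]
contact_force: [-0.6, 0.2, -0.2]
gripper_width: 0.698
```

```bash
python3 -c "
from h import *
go(.5305,-.2550,.0643,7.4)
"
```

```text
t 3.2 pos [ 530.1 -254.8   63.7] F [-0.6  0.2 -0.2] w 60.7 turn [ 0.03 -0.04  0.05] shift [ 0.4  0.3 -0.6]
```

carry_out --pt "0 0 0 0 0 0 54" --pt "0 0 0 0 0 0 50" --pt "0 0 0 0 0 0 47" --pt "0 0 0 0 0 0 44" --pt "0 0 0 0 0 0 42" --force 25

```text
clock: 3.7
ee_pos: [0.53, -0.2545, 0.0632]
eef_rot: [0.998, 0.065, 0.0, 0.0]
contact_force: [0.7, -0.7, -0.5]
gripper_width: 0.499
```

carry_out --pt "0 0 0 0 0 0 36" --pt "0 0 0 0 0 0 30" --pt "0 0 0 0 0 0 30" --pt "0 0 0 0 0 0 30" --pt "0 0 0 0 0 0 30"

```text
clock: 4.2
ee_pos: [0.5297, -0.2546, 0.0632]
eef_rot: [0.998, 0.065, -0.0, -0.0]
contact_force: [-1.9, -0.3, 2.1]
gripper_width: 0.461
```

```bash
python3 -c "
from h import *
go(.5305,-.2550,.0643,7.4)
s=readout.state();print(s['contact_force'],s['wrist_torque'])
"
```

```text
t 4.2 pos [ 529.7 -254.6   63.2] F [-1.9 -0.3  2.1] w 40.1 turn [-0.    0.02  0.05] shift [ 0.7  0.5 -1.1]
[-1.85479677 -0.33767459  2.07533883] [-0.02400867  0.39750383  0.05422977]
```

carry_out --pt "0 0 0 0 0 0 30" --pt "0 0 0 0 0 -1 30" --pt "0 0 0 0 0 -2 30" --pt "0 0 0 0 0 -4 30" --pt "0 0 0 0 0 -6 30" --force 30

```text
clock: 4.7
ee_pos: [0.5298, -0.2544, 0.069]
eef_rot: [0.998, 0.065, -0.0, -0.0]
contact_force: [0.2, 0.1, -2.9]
gripper_width: 0.46
```

```bash
python3 -c "
from h import *
go(.5305,-.2550,.0643,7.4)
"
```

```text
t 4.7 pos [ 529.8 -254.4   69. ] F [ 0.2  0.1 -2.9] w 40.0 turn [-0.03  0.01  0.06] shift [0.6 0.7 4.7]
```

carry_out --pt "0 0 0 0 0 -8 30" --pt "0 0 0 0 0 -18 30" --pt "0 0 0 0 0 -30 30" --pt "0 0 0 0 0 -45 30" --pt "0 0 0 0 0 -65 30"

```text
clock: 5.2
ee_pos: [0.5296, -0.2544, 0.1354]
eef_rot: [0.998, 0.065, -0.0, -0.0]
contact_force: [0.5, 0.5, -3.3]
gripper_width: 0.456
```

carry_out --pt "0 0 0 0 0 -20 30" --pt "0 0 0 0 0 -40 30" --pt "0 0 0 0 0 -55 30" --pt "0 0 0 0 0 -60 30" --pt "0 0 0 0 0 -60 30"

```text
clock: 5.7
ee_pos: [0.5304, -0.2549, 0.1955]
eef_rot: [0.998, 0.065, 0.001, 0.001]
contact_force: [0.6, -0.1, -3.1]
gripper_width: 0.458
```

```bash
python3 -c "
from h import *
go(.534,.12,.195,-10)
"
```

```text
t 5.7 pos [ 530.4 -254.9  195.5] F [ 0.6 -0.1 -3.1] w 39.9 turn [ 0.06 -0.11 17.46] shift [ 5.230e+01 -3.713e+02  1.000e-01]
```

carry_out --pt "0 0 0 2 -15 0 30" --pt "0 0 3 6 -50 0 30" --pt "0 0 6 13 -92 0 30" --pt "0 0 9 19 -135 0 30" --pt "0 0 12 25 -180 0 30"

```text
clock: 6.2
ee_pos: [0.53, -0.0705, 0.1927]
eef_rot: [0.999, -0.041, -0.001, -0.0]
contact_force: [1.4, 1.1, -2.8]
gripper_width: 0.462
```

```bash
python3 -c "
from h import *
go(.534,.12,.195,-10)
"
```

```text
t 6.2 pos [530.  -70.5 192.7] F [ 1.4  1.1 -2.8] w 40.2 turn [-0.04  0.14  5.3 ] shift [ -11.6 -190.2   -2.1]
```

carry_out --pt "0 0 1 -3 -45 0 30" --pt "0 0 2.5 -6 -90 0 30" --pt "0 0 4 -8 -135 0 30" --pt "0 0 5.3 -11 -170 0 30" --pt "0 0 5.3 -12 -188 0 30"

```text
clock: 6.7
ee_pos: [0.5323, 0.1192, 0.1927]
eef_rot: [0.996, -0.085, -0.001, -0.0]
contact_force: [-0.0, -0.3, -3.3]
gripper_width: 0.457
```

carry_out --pt "0 0 0 0 0 0 30" --pt "0 0 0 0 0 0 30" --pt "0 0 0 0 0 0 30" --pt "0 0 0 0 0 0 30" --pt "0 0 0 0 0 0 30"

```text
clock: 7.2
ee_pos: [0.5342, 0.1146, 0.1941]
eef_rot: [0.996, -0.087, -0.0, 0.0]
contact_force: [0.2, 0.0, -2.7]
gripper_width: 0.457
```

```bash
python3 -c "
from h import *
import cv2
from rig import grab_frame
go(.534,.199,.195,-10.5)
s=readout.state();np.savez('w3.npz',p=s['ee_pos'],q=s['eef_rot'])
im=grab_frame('wrist');cv2.imwrite('pics/w3.png',im)
cv2.imwrite('pics/w3v.png',cv2.convertScaleAbs(cv2.resize(im[30:330,120:520],(800,600),interpolation=cv2.INTER_CUBIC),alpha=1.5,beta=15))"
```

```text
t 7.2 pos [534.2 114.6 194.1] F [ 0.2  0.  -2.7] w 39.8 turn [0.01 0.01 0.57] shift [-14.8 -83.1  -0.9]
```

View pics/w3v.png

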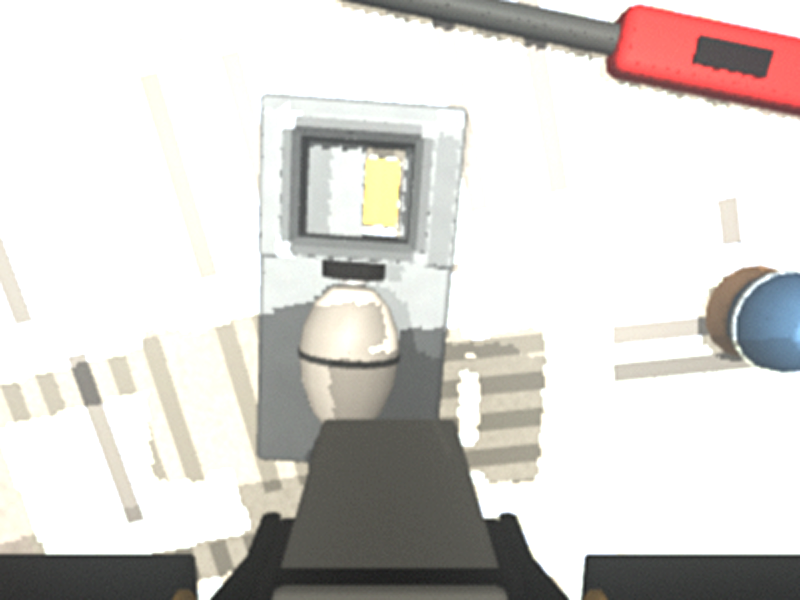

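The turner's pocket is at crop (285–425, 128–258), with its yaw a few degrees off the tool's. Enlarging for its rim corners.

```bash
python3 -c "
import cv2
im=cv2.imread('pics/w3.png')[70:175,240:365]
cv2.imwrite('pics/w3c.png',cv2.resize(im,None,fx=5.6,fy=5.6,interpolation=cv2.INTER_CUBIC))"
```

```text
(no output)
```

View pics/w3c.png

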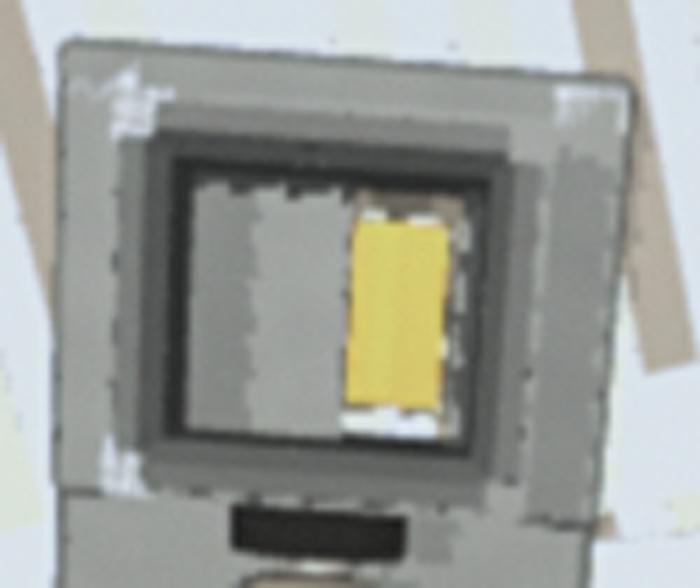

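```bash
python3 -c "
import cv2
from h import *
f=lambda l:[(240+u/5.6,70+v/5.6) for u,v in l]
square('w3.npz',f([(122,100),(546,132),(519,508),(108,488)]),.058)
square('w3.npz',f([(150,133),(513,153),(493,470),(142,455)]),.058)
square('w3.npz',f([(170,152),(492,172),(470,455),(163,440)]),.053)
d=np.load('w3.npz');print(Ro.from_quat(d['q']).as_matrix().round(4)[:2])
im=cv2.imread('pics/w3.png')[300:440,220:420]
cv2.imwrite('pics/w3d.png',cv2.convertScaleAbs(cv2.resize(im,None,fx=4,fy=4,interpolation=cv2.INTER_CUBIC),alpha=2,beta=30))"
```

```text
centre [536.6 195.5] yaw -13.3 -13.9 size 55.4 48.5
centre [536.8 196.2] yaw -12.6 -13.3 size 47.3 40.5
centre [536.5 196.1] yaw -12.9 -13.7 size 42.4 36.8
[[ 9.850e-01 -1.724e-01 -2.000e-04]
 [-1.724e-01 -9.850e-01 -1.000e-04]]
```

View pics/w3d.png

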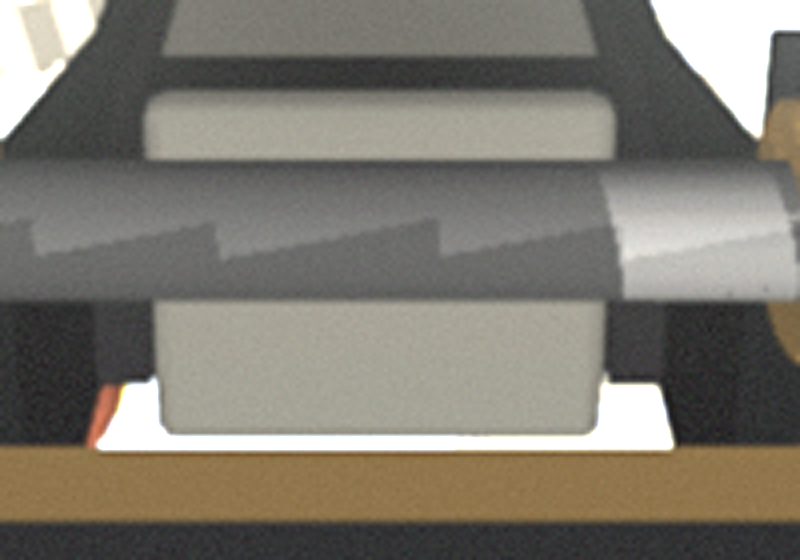

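```bash
python3 -c "
from h import *
f=lambda l:[(220+u/4,300+v/4) for u,v in l]
p=f([(144,90),(615,90),(597,434),(160,434)])
for z in(.2388,.2418,.2448): square('w3.npz',p,z)
go(.5366,.196,.135,-13.2)
"
```

```text
centre [534.8 112.3] yaw -9.9 -10.0 size 40.2 35.3
centre [535.2 114.3] yaw -9.9 -10.0 size 39.1 34.4
centre [535.5 116.4] yaw -9.9 -10.0 size 38.1 33.5
t 7.25 pos [534.3 114.7 194.2] F [ 0.5  0.4 -2.3] w 40.2 turn [0.   0.   3.28] shift [-11.7 -80.5  59.2]
```

carry_out --pt "0 0 1 -3 -15 0 30" --pt "0 0 2 -6 -40 5 30" --pt "0 0 3.3 -10 -65 20 30" --pt "0 0 3.3 -12.4 -80.5 45 30" --pt "0 0 3.3 -12.4 -80.5 60 30"

```text
clock: 7.75
ee_pos: [0.5349, 0.1982, 0.1326]
eef_rot: [0.994, -0.114, -0.001, -0.0]
contact_force: [-0.2, -0.8, -3.1]
gripper_width: 0.458
```

carry_out --pt "0 0 0 0 0 0 30" --pt "0 0 0 0 0 0 30" --pt "0 0 0 0 0 0 30" --pt "0 0 0 0 0 0 30" --pt "0 0 0 0 0 0 30"

```text
clock: 8.25
ee_pos: [0.5365, 0.1966, 0.1353]
eef_rot: [0.993, -0.115, 0.001, -0.0]
contact_force: [-0.1, 0.0, -3.1]
gripper_width: 0.46
```

```bash
python3 -c "
from h import *
import cv2
from rig import grab_frame
go(.5357,.1963,.117,-13.2)
s=readout.state();np.savez('w4.npz',p=s['ee_pos'],q=s['eef_rot'])
a=grab_frame('scene')[140:260,300:460];b=grab_frame('side')[240:360,240:400]
w=grab_frame('wrist');cv2.imwrite('pics/w4.png',w)
r=lambda i:cv2.resize(i,(400,300),interpolation=cv2.INTER_CUBIC)
cv2.imwrite('pics/v4.png',cv2.convertScaleAbs(np.vstack([np.hstack([r(a),r(b)]),np.hstack([r(w[0:480]),r(w[160:400,160:480])])]),alpha=1.3,beta=10))"
```

```text
t 8.25 pos [536.5 196.6 135.3] F [-0.1  0.  -3.1] w 40.0 turn [-0.04 -0.09  0.02] shift [-0.7  0.5 18.3]
```

View pics/v4.png

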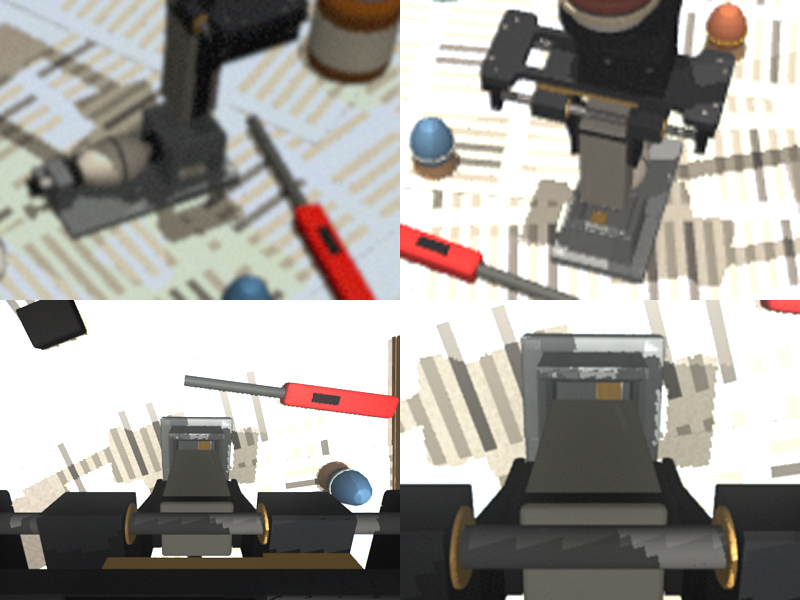

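carry_out --pt "0 0 0 -0.5 0.3 5 30" --pt "0 0 0 -0.5 0.3 10 30" --pt "0 0 0 -0.5 0.3 14 30" --pt "0 0 0 -0.5 0.3 18 30" --pt "0 0 0 -0.5 0.3 20 30"

```text
clock: 8.9
ee_pos: [0.5348, 0.1967, 0.1134]
eef_rot: [0.993, -0.114, -0.001, 0.0]
contact_force: [-0.3, -0.1, -4.2]
gripper_width: 0.461
```

carry_out --pt "0 0 0 0 0 1 30" --pt "0 0 0 0 0 2 30" --pt "0 0 0 0 0 3 30" --pt "0 0 0 0 0 4 30" --pt "0 0 0 0 0 5 30"

```text
clock: 9.4
ee_pos: [0.5353, 0.1967, 0.1093]
eef_rot: [0.993, -0.114, 0.0, -0.0]
contact_force: [0.3, 0.2, -3.0]
gripper_width: 0.459
```

carry_out --pt "0 0 0 0 0 0.5 30" --pt "0 0 0 0 0 1 30" --pt "0 0 0 0 0 1.5 30" --pt "0 0 0 0 0 2 30" --pt "0 0 0 0 0 2 30"

```text
clock: 9.9
ee_pos: [0.5352, 0.1967, 0.1072]
eef_rot: [0.993, -0.114, -0.0, 0.0]
contact_force: [0.1, -0.8, -3.0]
gripper_width: 0.46
```

carry_out --pt "0 0 0 0 0 1.5 30" --pt "0 0 0 0 0 3.5 30" --pt "0 0 0 0 0 5.5 30" --pt "0 0 0 0 0 7.5 30" --pt "0 0 0 0 0 9 30"

```text
clock: 10.4
ee_pos: [0.5351, 0.1967, 0.0979]
eef_rot: [0.993, -0.114, -0.0, 0.0]
contact_force: [0.1, 0.1, -2.5]
gripper_width: 0.456
```

carry_out --pt "0 0 0 0 0 1.5 30" --pt "0 0 0 0 0 3.5 30" --pt "0 0 0 0 0 5.5 30" --pt "0 0 0 0 0 7.5 30" --pt "0 0 0 0 0 9 30"

```text
clock: 10.9
ee_pos: [0.5351, 0.1967, 0.089]
eef_rot: [0.993, -0.114, -0.0, 0.0]
contact_force: [0.4, -0.7, -2.7]
gripper_width: 0.458
```

carry_out --pt "0 0 0 0 0 0.5 30" --pt "0 0 0 0 0 1 30" --pt "0 0 0 0 0 1.5 30" --pt "0 0 0 0 0 2 30" --pt "0 0 0 0 0 2 30"

```text
clock: 11.4
ee_pos: [0.5352, 0.1967, 0.0872]
eef_rot: [0.993, -0.114, -0.0, -0.0]
contact_force: [-0.1, -0.3, -3.0]
gripper_width: 0.46
```

carry_out --pt "0 0 0 0 0 0.6 30" --pt "0 0 0 0 0 1.2 30" --pt "0 0 0 0 0 1.8 30" --pt "0 0 0 0 0 2.5 30" --pt "0 0 0 0 0 2.5 30"

```text
clock: 11.9
ee_pos: [0.5351, 0.1967, 0.0846]
eef_rot: [0.993, -0.114, -0.0, 0.0]
contact_force: [-0.8, -0.3, -2.2]
gripper_width: 0.458
```

carry_out --pt "0 0 0 0 0 0.6 30" --pt "0 0 0 0 0 1.2 30" --pt "0 0 0 0 0 1.8 30" --pt "0 0 0 0 0 2.5 30" --pt "0 0 0 0 0 2.5 30"

```text
clock: 12.4
ee_pos: [0.5353, 0.1968, 0.0825]
eef_rot: [0.993, -0.114, 0.0, -0.0]
contact_force: [-2.1, -0.4, 1.1]
gripper_width: 0.455
```

carry_out --pt "0 0 0 0 0 0.3 30" --pt "0 0 0 0 0 0.6 30" --pt "0 0 0 0 0 0.9 30" --pt "0 0 0 0 0 1.2 30" --pt "0 0 0 0 0 1.2 30"

```text
clock: 12.9
ee_pos: [0.5353, 0.1968, 0.0811]
eef_rot: [0.993, -0.114, 0.0, -0.0]
contact_force: [-1.8, -0.2, 2.0]
gripper_width: 0.458
```

carry_out --pt "0 0 0 0 0 0.3 30" --pt "0 0 0 0 0 0.6 30" --pt "0 0 0 0 0 0.9 30" --pt "0 0 0 0 0 1.0 30" --pt "0 0 0 0 0 1.0 30"

```text
clock: 13.4
ee_pos: [0.5353, 0.1968, 0.0801]
eef_rot: [0.993, -0.114, 0.0, -0.0]
contact_force: [-1.7, -1.0, 2.6]
gripper_width: 0.462
```

carry_out --pt "0 0 0 0 0 0.2 30" --pt "0 0 0 0 0 0.4 30" --pt "0 0 0 0 0 0.6 30" --pt "0 0 0 0 0 0.8 30" --pt "0 0 0 0 0 0.8 30"

```text
clock: 13.9
ee_pos: [0.5353, 0.1968, 0.0793]
eef_rot: [0.993, -0.114, 0.0, -0.0]
contact_force: [-1.6, -0.8, 4.1]
gripper_width: 0.457
```

carry_out --pt "0 0 0 0 0 0.1 30" --pt "0 0 0 0 0 0.2 30" --pt "0 0 0 0 0 0.3 30" --pt "0 0 0 0 0 0.4 30" --pt "0 0 0 0 0 0.4 30"

```text
clock: 14.4
ee_pos: [0.5353, 0.1968, 0.0792]
eef_rot: [0.993, -0.114, 0.0, -0.0]
contact_force: [-2.1, -0.5, 5.9]
gripper_width: 0.456
```

carry_out --pt "0 0 0 0 0 0.1 30" --pt "0 0 0 0 0 0.2 30" --pt "0 0 0 0 0 0.3 30" --pt "0 0 0 0 0 0.3 30" --pt "0 0 0 0 0 0.3 30"

```text
clock: 14.9
ee_pos: [0.5353, 0.1968, 0.0792]
eef_rot: [0.993, -0.114, 0.0, -0.0]
contact_force: [-3.9, -0.1, 6.9]
gripper_width: 0.459
```

carry_out --pt "0 0 0 0 0 0 75" --pt "0 0 0 0 0 0 75" --pt "0 0 0 0 0 0 75" --pt "0 0 0 0 0 0 75" --pt "0 0 0 0 0 0 75"

```text
clock: 15.4
ee_pos: [0.5347, 0.1967, 0.0779]
eef_rot: [0.993, -0.114, -0.001, 0.0]
contact_force: [0.4, -0.6, -0.3]
gripper_width: 0.811
```

```bash
python3 -c "
from h import *
import cv2
from rig import grab_frame
go(.5353,.1968,.15,-13.2)
w=grab_frame('wrist');cv2.imwrite('pics/w5.png',w)
a=grab_frame('scene')[140:260,300:460]
b=grab_frame('side')[270:360,260:380]
r=lambda i:cv2.resize(i,(400,300),interpolation=cv2.INTER_CUBIC)
cv2.imwrite('pics/v5.png',cv2.convertScaleAbs(np.hstack([r(b),r(w[160:400,160:480])]),alpha=1.3,beta=10))"
```

```text
t 15.4 pos [534.7 196.7  77.9] F [ 0.4 -0.6 -0.3] w 70.6 turn [0.02 0.07 0.06] shift [  0.5  -0.2 -72.1]
```

View pics/v5.png

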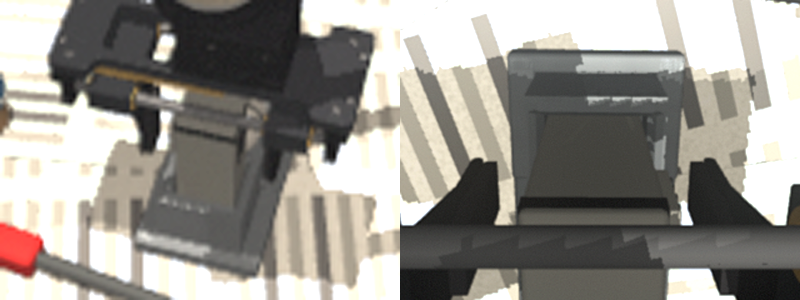

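The pack stands in the pocket and both fingers are clear of it. Backing straight up before checking the latch.

carry_out --pt "0 0 0 0 0 -10 87" --pt "0 0 0 0 0 -30 87" --pt "0 0 0 0 0 -60 87" --pt "0 0 0 0 0 -95 87" --pt "0 0 0 0 0 -110 87"

```text
clock: 16.05
ee_pos: [0.5372, 0.1972, 0.1931]
eef_rot: [0.993, -0.114, 0.003, -0.001]
contact_force: [0.3, 0.8, -0.6]
gripper_width: 1.003
```

carry_out --pt "0 0 0 0 0 0 87" --pt "0 0 0 0 0 0 87" --pt "0 0 0 0 0 0 87" --pt "0 0 0 0 0 0 87" --pt "0 0 0 0 0 0 87"

```text
clock: 16.55
ee_pos: [0.5345, 0.1966, 0.1871]
eef_rot: [0.993, -0.114, -0.001, 0.0]
contact_force: [0.3, 0.4, 0.0]
gripper_width: 1.001
```

```bash
python3 -c "
from h import *
import cv2
from rig import grab_frame
go(.5353,.1968,.15,-13.2)
s=readout.state();np.savez('w6.npz',p=s['ee_pos'],q=s['eef_rot'])
w=grab_frame('wrist');cv2.imwrite('pics/w6.png',w)
cv2.imwrite('pics/w6v.png',cv2.convertScaleAbs(cv2.resize(w[170:320,215:415],(800,600),interpolation=cv2.INTER_CUBIC),alpha=1.3,beta=10))"
```

```text
t 16.55 pos [534.5 196.6 187.1] F [0.3 0.4 0. ] w 87.1 turn [0.06 0.12 0.05] shift [ 0.8 -0.5 37.1]
```

View pics/w6v.png

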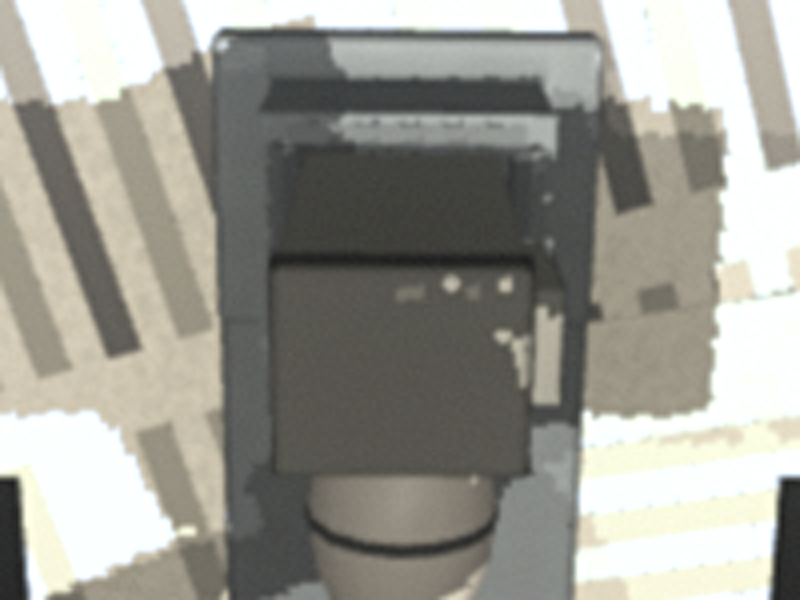

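```bash
python3 -c "
from h import *
f=lambda l:[(215+u/4,170+v/4) for u,v in l]
p=f([(271,262),(532,262),(529,474),(275,474)])
for z in(.123,.1275,.132): square('w6.npz',p,z)
d=np.load('w6.npz');A=Ro.from_quat(d['q'])
q=f([(271,300),(530,300)]);P=ray('w6.npz',q,.1285)
for zt in(.1085,.1145): 
  T=ray('w6.npz',f([(562,300)]),zt)[0]
  print('tab from centre',1000*A.inv().apply(np.r_[T-P.mean(0),0])[0])
"
```

```text
centre [535.3 194.4] yaw -13.1 -13.0 size 40.2 35.2
centre [535.7 196. ] yaw -13.1 -13.0 size 39.4 34.5
centre [536.1 197.6] yaw -13.1 -13.0 size 38.6 33.8
tab from centre 26.461083545798495
tab from centre 25.806529689999252
```

```bash
python3 -c "
from rig import ticket;print(ticket.close_job())"
```

```text
the job is handed in; nothing more can be done
None
```

The pack is in the egg turner's pocket, tab the same way round and released. I handed the job in at about 16.6 s; no verdict was reported.

- **Lift:** I squeezed the tab fully in while the pack was seated (width about 40 mm). Peak wrist force in the pull-out readings was about 3 N, mostly the pack's own weight.
- **Insertion:** Side forces stayed within about 4 N on the way in. I felt the contact first and then the floor, pressed to about 10 N net, and let go there.
- **Last check (close-up from the wrist camera):** The tab face is about 26 mm from the pack's centre line, which is fully out. The pack sits within about 1 mm of the measured pocket centre, yaw about -13° against about -13.2° for the turner. The gripper is open and well above it.
- **Not confirmed:** The picture could not separate the latched height from one about 2.5 mm higher. I infer the latch from having let go at the floor and from the tab being fully out, which the pocket wall would prevent if the tooth were not under the lip.
- **Disagreement:** The first estimate from the fixed cameras was off by about 3 mm in position and 3° in turner yaw. I used the wrist-camera values instead.

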